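Put the miniature painter's bench in order

TASK

Tidy up what stands loose on the cutting mat, leaving the stock in the racks alone: put each of the two dropper bottles upright in a cell of the two-cell wooden caddy (one per cell), the two squat pots upright side by side on the floor of the low open tray, and the figurine on its cork grip upright in the free round hole of the wooden block. Leave the rinse cup and the roll of tape where they are.

Things in the scene. Friction and masses are not known exactly. Their poses are not given: they have to be found in the camera images.
- dropper_a: Dropper paint bottle standing upright: white straight cylinder 26 mm in diameter and 54 mm high, then a short shoulder and a slim black nozzle cap, 80 mm high in all, about 35 g. Origin at the centre of its underside, z up; round, so its yaw means nothing. Grip the white body, e.g. 45 mm above its underside. The two dropper bottles are alike.
- dropper_b: Dropper paint bottle standing upright: white straight cylinder 26 mm in diameter and 54 mm high, then a short shoulder and a slim black nozzle cap, 80 mm high in all, about 35 g. Origin at the centre of its underside, z up; round, so its yaw means nothing. Grip the white body, e.g. 45 mm above its underside. The two dropper bottles are alike.
- pot_a: Squat paint pot standing upright: short glass jar with a black screw lid, one straight cylinder 38 mm in diameter and 42 mm high, about 60 g. Origin at the centre of its underside, z up; round, so its yaw means nothing. The two pots are alike.
- pot_b: Squat paint pot standing upright: short glass jar with a black screw lid, one straight cylinder 38 mm in diameter and 42 mm high, about 60 g. Origin at the centre of its underside, z up; round, so its yaw means nothing. The two pots are alike.
- figurine: Miniature on a painting grip, standing upright: plain cork cylinder 30 mm in diameter and 48 mm high with a small grey soldier figure on top, 83 mm high in all, about 40 g. Origin at the centre of the cork's underside, z up. Grip the cork, e.g. 38 mm above its underside; the figure stays within 14 mm of the axis.
- caddy: Fixed plywood caddy, 50 mm (its x) by 96 mm (its y), 28 mm high, yaw within 0.4 rad; a wall across the middle makes two square open cells, 42 mm by 42 mm inside; walls and floor 4 mm thick. Origin: centre of underside; cell centres at y = +23 mm and y = -23 mm. Both empty at the start.
- tray: Fixed low open wooden tray without divisions, 84 mm (its x) by 124 mm (its y) and 16 mm high; walls 5 mm, floor 5 mm thick. Origin at the centre of its underside. Empty at the start; the two pots fit side by side along its y, e.g. at y = +30 mm and y = -30 mm. It is turned by up to 0.4 rad.
- block: Fixed wooden block, 70 mm (its x) by 116 mm (its y), 22 mm high, yaw within 0.4 rad. Origin: centre of underside. Free round hole, 46 mm diameter, 17 mm deep (floor 5 mm above the underside), centred at x = 0, y = +28 mm. The other place, y = -28 mm, is taken by a fixed bare cork grip (no figure), 30 mm in diameter, standing 18 mm above the block.
- cup: Bystander: empty clear plastic rinse cup, 60 mm in diameter at the rim, 65 mm high, standing loose among the things. Origin at the centre of its underside. To be left alone.
- tape: Bystander: roll of paper tape lying flat, 66 mm outside diameter, 48 mm hole, 18 mm high, loose among the things. Origin at the centre of its underside. To be left alone.

How it is judged:
By the outcome, as a careful person would: the job done as asked, in the order asked, and still so for the second after the job is handed in, with the robot touching nothing.
It also fails if it takes over 128 s, if anything falls off the work surface, if the arm or the gripper's body presses on something with over 40 N, if the wrist force passes 120 N, or if a joint passes its speed limit or range.

ROBOT

A 7-joint arm with a two-finger parallel gripper is mounted at the origin on the work surface. World frame = base frame: x ahead of the robot, y to its left, z up, the work surface at z = 0. Lengths are in m, angles in rad, forces in N, time in s.
With the tool pointing down it reaches from about 0.425 to 1.025 m from the base axis. Payload 9.4 kg.
Tool frame: the origin (TCP) lies midway between the tips of the shut fingers; the grasp point (between the pads) lies 19 mm behind it; z points along the fingers, y is the line along which they close (so a half turn about z gives the same grasp; the last joint's range is limited). The gripper opens to 85 mm and grips with 20 to 120 N. Pads are 22 mm wide; open, the fingers measure 114 mm over their backs; the gripper's body (76 mm by 85 mm) begins 54 mm behind the grasp point. The pads swing forward as they close: fully open they stand 13 mm farther back than shut.
Start: joints at [1.063, 0.599, -0.003, 1.599, 0.002, 0.943, -0.08], TCP at [0.303, -0.659, 0.231] pointing down, gripper open.
Joint ranges: [-2.57, 2.57], [-0.35, 1.97], [-1.29, 1.29], [0.11, 2.56], [-1.05, 4.19], [0.11, 1.86], [-2.63, 2.63]. Speed limits (rad/s): [2.22, 2.22, 3.01, 3.01, 3.14, 3.14, 3.14].

INTERFACE

Orientations are given as a unit quaternion [w, x, y, z].
In Python, from workcell import manip gives the robot as it stands. The module is installed in compiled form; this text tells all that it offers. Calls block until the motion is done:
- manip.move_to(position, orientation): joint-space move of the TCP to a pose.
- manip.move_linear(position, ori=None, vel=0.15, force_limit=None): straight line of the TCP; ori=None keeps the orientation; vel is the mean speed in m/s. With force_limit (N) it stops when the force on the tool has changed by that much, and returns True; else False.
- manip.set_joints(angles): joint-space move.
- manip.move_gripper(opening, grip_force=None): finger opening in m; grip_force is the grip in N (None keeps the last); returns when the fingers have stopped.
- manip.hold(seconds).
- manip.solve_ik(position, orientation): joint angles nearest the present ones, or None.
- manip.state(): the state.
- manip.camera(name): name is "scene" or "top" or "wrist"; returns the picture (400x640x3 uint8, blue, green, red); there is no depth.
- manip.camera_info(name): a dict with "vertical_fov" (degrees; the focal length in pixels is half the picture's height over the tangent of half this angle, whatever the lens; pixels are square), "cx", "cy" (the principal point, pixels), "xyz" and "orientation" of the camera in the world. Camera axes: x right, y up, looking along -z (the intrinsics and any distortion apply to the point x, -y, -z); pixel columns grow to the right and rows downward; lengths in m; the calibration is good to about 2 mm. A picture is of the moment at which its call begins: read the wrist's pose just before it. camera_info takes no time and is no camera call; for the wrist camera it gives the pose at the moment of the call.
A pose or a line that the arm cannot do raises manip.MotionError and nothing moves.
- manip.hand_in(): hands the job in, once; it reports no verdict.
The state is a dict: "time": time; "qpos": joint angles; "dq": joint speeds; "effort": joint torques, N m; "ee_pos": TCP position; "orientation": TCP orientation; "force": force on the tool from outside, world axes, zero at the start; "wrist_torque": the same for the moment, N m; "grip_width": finger opening in m.
Only numpy, scipy, OpenCV 4.12 (cv2) and the standard library are available. Lean on these libraries where they do the work, as an engineer would, in place of code of your own. Each camera call takes 0.05 s, during which the arm holds its last target. There are 200 camera calls.

## Working session

There is one attempt and no reset: what is moved stays moved. The work goes in short steps, each a Python script; the robot and the scene stay as the last script left them, time stands still between calls to the robot, and variables do not carry over. Pictures are saved under pics/ and viewed, on a budget of 14 in all, crops included, one or two more only if the job needs it, and the job is handed in when it is done.

```bash
mkdir -p pics; python3 - <<'E'
from workcell import manip
import cv2
for n in("top","scene","wrist"):
    print(n,manip.camera_info(n)); cv2.imwrite(f"pics/{n}0.png",manip.camera(n))
print(manip.state())
E
```

```text
top {'vertical_fov': 46.86423220330013, 'cx': 313.7002066240703, 'cy': 198.62272761105885, 'xyz': array([ 0.26401542, -0.0029603 ,  1.08238856]), 'orientation': array([ 0.71939266,  0.07473048, -0.07425761, -0.68656781])}
scene {'vertical_fov': 54.196810481399716, 'cx': 320.9066719418818, 'cy': 199.03273001289395, 'xyz': array([1.0536655 , 0.44686856, 0.6063374 ]), 'orientation': array([0.38257662, 0.18340762, 0.39161144, 0.81647857])}
wrist {'vertical_fov': 60.26202330988519, 'cx': 315.1256736831783, 'cy': 195.32245932922555, 'xyz': array([ 0.3710471 , -0.62739374,  0.37273858]), 'orientation': array([ 0.8323625 , -0.12585032,  0.08142866, -0.53357637])}
{'time': 0.15, 'qpos': array([ 1.06331243,  0.59992483, -0.00252377,  1.59995954,  0.00177258,
        0.94292031, -0.07979782]), 'dq': array([-7.12952139e-05, -2.52902654e-03, -2.29274190e-04, -1.46240993e-03,
       -1.50513409e-04, -1.97861874e-03,  4.66619596e-04]), 'effort': array([ 2.82383284e-03, -7.76998186e+01,  1.56670433e+00, -2.58237022e+01,
        1.25134367e-02,  6.71705202e-03,  2.81770281e-05]), 'ee_pos': array([ 0.30258158, -0.65843389,  0.23062277]), 'orientation': array([-5.77517076e-04,  9.76889502e-01,  2.13744087e-01, -1.79995875e-04]), 'force': array([-0.60178503, -0.99809912,  1.01541942]), 'wrist_torque': array([-0.00274027, -0.0260554 , -0.01173843]), 'grip_width': 0.08541415298250316}
```

View pics/top0.png

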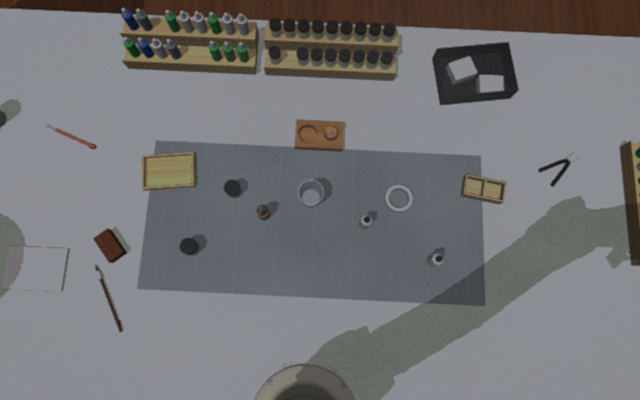

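View pics/scene0.png

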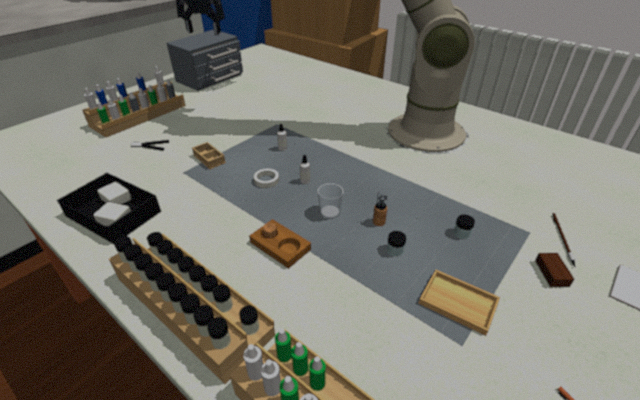

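```bash
cat > h.py <<'E'
from workcell import manip
import numpy as np, cv2
from scipy.spatial.transform import Rotation as R
def cam(n):
    i=manip.camera_info(n); q=i["orientation"]
    return dict(f=200/np.tan(np.radians(i["vertical_fov"])/2),c=np.array([i["cx"],i["cy"]]),p=i["xyz"],R=R.from_quat(np.r_[q[1:],q[0]]).as_matrix())
def proj(c,P):
    v=(np.atleast_2d(P)-c["p"])@c["R"]
    return c["c"]+c["f"]*np.c_[v[:,0]/-v[:,2],v[:,1]/v[:,2]]
def ray(c,uv):
    d=(np.atleast_2d(uv)-c["c"])/c["f"]
    return np.c_[d[:,0],-d[:,1],-np.ones(len(d))]@c["R"].T
def plane(c,uv,z):
    r=ray(c,uv); return c["p"]+r*((z-c["p"][2])/r[:,2:])
E
python3 - <<'E'
from h import *
np.set_printoptions(precision=3,suppress=True)
for n in("top","scene"):
    c=cam(n); print(n,proj(c,[[0,0,0],[.303,-.659,.231],[.5,0,0],[0,-.2,.3]]))
# rays: same things seen in both
t=cam("top");s=cam("scene")
for nm,u,v,z in [("cup base",(311,198),(329,213),0),("potlid1",(232,187),(397,239),.042),("potlid2",(188,245),(465,222),.042),("nozzleA",(368,216),(305,158),.08),("nozzleB",(439,257),(282,128),.08),("tape",(399,198),(266,178),.009),("matcorner",(484,157),(188,172),0),("matcorner2",(138,289),(528,234),0)]:
    print(nm,plane(t,u,z),plane(s,v,z))
E
```

```text
top [[304.622 421.506]
 [674.01  292.628]
 [315.107 197.006]
 [431.776 479.195]]
scene [[425.776 131.543]
 [204.205  37.407]
 [325.536 210.529]
 [381.395  19.243]]
cup base [[0.497 0.01  0.   ]] [[0.502 0.012 0.   ]]
potlid1 [[0.505 0.193 0.042]] [[0.514 0.2   0.042]]
potlid2 [[0.367 0.281 0.042]] [[0.376 0.285 0.042]]
nozzleA [[ 0.445 -0.119  0.08 ]] [[ 0.45  -0.107  0.08 ]]
nozzleB [[ 0.362 -0.274  0.08 ]] [[ 0.377 -0.258  0.08 ]]
tape [[ 0.505 -0.2    0.009]] [[ 0.506 -0.196  0.009]]
matcorner [[ 0.62  -0.409  0.   ]] [[ 0.614 -0.389  0.   ]]
matcorner2 [[0.265 0.397 0.   ]] [[0.274 0.398 0.   ]]
```

View pics/wrist0.png

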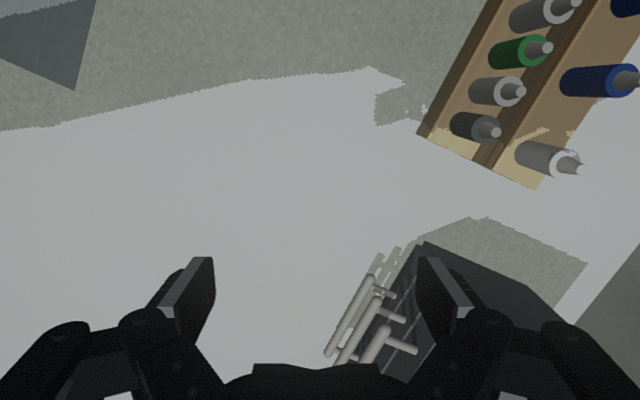

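```bash
cat >> h.py <<'E'
np.set_printoptions(precision=4,suppress=True)
def q(yaw): return np.array([0,np.cos(yaw/2),np.sin(yaw/2),0])   # tool down, tool x at yaw
import pickle
def snap(name):
    c=cam("wrist"); im=manip.camera("wrist"); cv2.imwrite(f"pics/{name}.png",im); pickle.dump(c,open(f"pics/{name}.pkl","wb")); return c,im
def load(name): return pickle.load(open(f"pics/{name}.pkl","rb")),cv2.imread(f"pics/{name}.png")
E
python3 - <<'E'
from h import *
c=cam("wrist"); print("axis",plane(c,c["c"],0))
for n,y in(("R",-.22),("M",0.02),("L",.24)):
    manip.move_to([.44,y,.36],q(0)); manip.hold(.2); c,im=snap(n)
    print(n,manip.state()["time"],c["p"],plane(c,[[315,195],[0,0],[639,0],[315,250]],0)[:,:2].tolist(),manip.state()["qpos"])
a,b,d=[load(n)[1] for n in "LMR"]
cv2.imwrite("pics/LM.png",np.vstack([a[:300],b[:300]])); cv2.imwrite("pics/Rv.png",d)
E
```

```text
axis [[ 0.2657 -0.6754  0.    ]]
R 2.1417 [ 0.5153 -0.2211  0.5019] [[0.3598787304428911, -0.22080762109260738], [0.6251545629708992, 0.187262006687186], [0.6240700217959352, -0.6414707783282055], [0.2675079696254788, -0.22067243896828537]] [ 0.3603  0.177  -0.0131  1.9511  0.0028  1.0139 -1.2258]
M 3.3417 [0.5155 0.0182 0.5022] [[0.3602566093643883, 0.018547853550769502], [0.626171462524662, 0.4263756077020937], [0.6240102009748763, -0.4027891160436753], [0.2678700644297076, 0.018808548833295614]] [-0.0002  0.11   -0.191   2.0351  0.0249  0.9988 -1.7763]
L 4.475 [0.5157 0.2379 0.5024] [[0.36065306190714697, 0.2381382189006985], [0.6267404585066156, 0.6460261454741276], [0.6244396657226772, -0.18358908938539953], [0.2682606248646072, 0.2384202660611182]] [-0.3115  0.2083 -0.3621  1.9185  0.0861  1.0296 -2.2838]
```

View pics/LM.png

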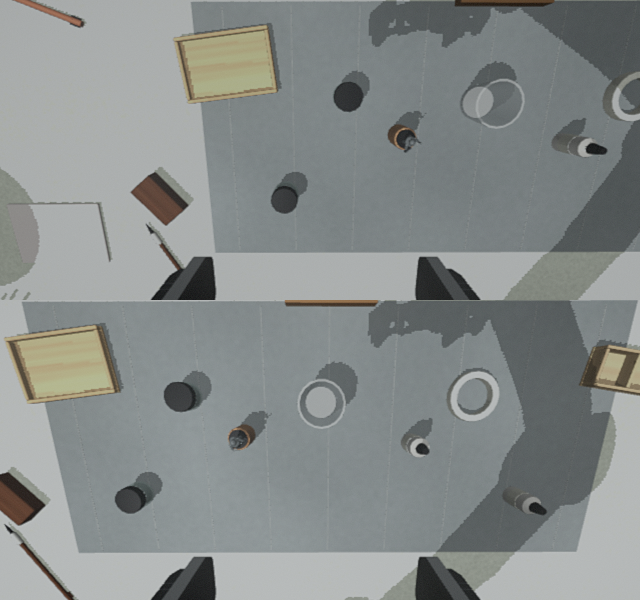

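View pics/Rv.png

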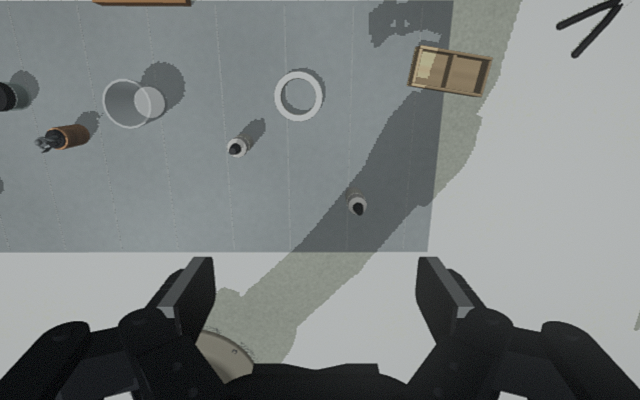

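```bash
python3 - <<'E'
from h import *
C={n:load(n)[0] for n in "LMR"}; I={n:load(n)[1] for n in "LMR"}
def lid(n,u,v):  # dark blob at pixel
    m=(I[n].max(2)<60).astype(np.uint8); m=cv2.morphologyEx(m,cv2.MORPH_OPEN,np.ones((3,3)))
    k,l,s,ce=cv2.connectedComponentsWithStats(m); j=l[v,u]; return s[j].tolist(),ce[j]
for nm,o in {"pot1":{"L":(348,96),"M":(180,97)},"pot2":{"L":(285,200),"M":(130,199)}}.items():
    for n,p in o.items(): s,c=lid(n,*p); print(nm,n,s,c,plane(C[n],c,.032))
for nm,o,z in [("dA",{"M":(426,150),"R":(234,149)},.08),("dB",{"M":(543,212),"R":(361,211)},.08),("tape",{"M":(474,95),"R":(298,96)},.009),
  ("tray1",{"L":(175,40),"M":(6,36)},.016),("tray2",{"L":(270,26),"M":(102,25)},.016),("tray3",{"L":(278,92),"M":(119,88)},.016),("tray4",{"L":(189,102),"M":(26,102)},.016),
  ("cad1",{"R":(414,46)},.028),("cad2",{"R":(493,57)},.028),("cad3",{"R":(486,97)},.028),("cad4",{"R":(408,87)},.028),("cupbase",{"L":(478,102),"M":(321,103),"R":(150,103)},0)]:
    for n,p in o.items(): print(nm,n,plane(C[n],p,z))
    if len(o)>1:
        A=0;b=0
        for n,p in o.items():
            d=ray(C[n],p)[0]; d/=np.linalg.norm(d); P=np.eye(3)-np.outer(d,d); A=A+P; b=b+P@C[n]["p"]
        print("   tri",np.linalg.solve(A,b))
E
```

```text
pot1 L [334, 82, 29, 29, 652] [347.9325  96.0475] [[0.5063 0.1945 0.032 ]]
pot1 M [0, 0, 640, 400, 215994] [321.4809 171.0261] [[0.4052 0.0094 0.032 ]]
pot2 L [0, 0, 640, 400, 214357] [320.2627 170.682 ] [[0.4061 0.2307 0.032 ]]
pot2 M [0, 0, 640, 400, 215994] [321.4809 171.0261] [[0.4052 0.0094 0.032 ]]
dA M [[ 0.4427 -0.1185  0.08  ]]
dA R [[ 0.4441 -0.1213  0.08  ]]
   tri [ 0.4425 -0.1201  0.0751]
dB M [[ 0.361  -0.2785  0.08  ]]
dB R [[ 0.3628 -0.2806  0.08  ]]
   tri [ 0.3603 -0.2813  0.0757]
tape M [[ 0.5063 -0.2004  0.009 ]]
tape R [[ 0.5052 -0.1976  0.009 ]]
   tri [ 0.5058 -0.1979  0.0147]
tray1 L [[0.5764 0.419  0.016 ]]
tray1 M [[0.5813 0.4169 0.016 ]]
   tri [0.5795 0.4209 0.011 ]
tray2 L [[0.5926 0.2951 0.016 ]]
tray2 M [[0.5938 0.2906 0.016 ]]
   tri [0.5949 0.2964 0.0057]
tray3 L [[0.5115 0.2877 0.016 ]]
tray3 M [[0.5168 0.2821 0.016 ]]
   tri [0.5141 0.2889 0.0035]
tray4 L [[0.4988 0.4094 0.016 ]]
tray4 M [[0.4989 0.4118 0.016 ]]
   tri [0.499  0.4076 0.0212]
cad1 R [[ 0.5664 -0.3468  0.028 ]]
cad2 R [[ 0.5532 -0.449   0.028 ]]
cad3 R [[ 0.504  -0.4473  0.028 ]]
cad4 R [[ 0.5167 -0.3431  0.028 ]]
cupbase L [[0.497  0.0081 0.    ]]
cupbase M [[0.4959 0.0097 0.    ]]
cupbase R [[0.4958 0.0113 0.    ]]
   tri [0.4964 0.0097 0.0035]
```

```bash
python3 - <<'E'
from h import *
Y=np.pi/2
for n,p in(("T",[.545,.32,.25]),("B",[.64,-.04,.25]),("C",[.535,-.44,.22])):
    manip.move_to(p,q(Y)); manip.hold(.2); c,im=snap(n); print(n,manip.state()["time"],manip.state()["qpos"],c["p"])
t,b,c=[load(n)[1] for n in "TBC"]
cv2.imwrite("pics/TB.png",np.vstack([t[:300],b[:300]])); cv2.imwrite("pics/Cv.png",c)
E
```

```text
T 5.9083 [-0.2106  0.5306 -0.6176  1.7766  0.3689  0.9513 -0.9813] [0.5446 0.3951 0.3929]
B 7.55 [ 0.3755  0.5424 -0.6137  1.7556  0.3707  0.9614 -0.3844] [0.6396 0.0367 0.3924]
C 9.3333 [ 0.9652  0.6313 -0.5836  1.6649  0.4054  0.9687  0.2386] [ 0.5354 -0.3636  0.3625]
```

View pics/TB.png

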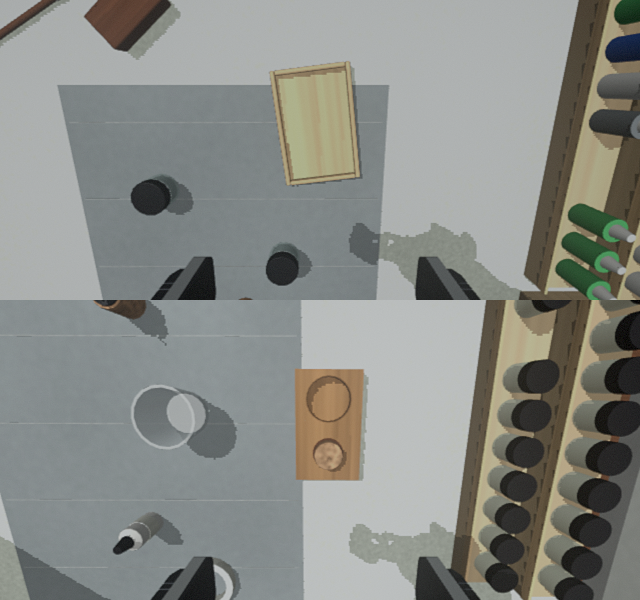

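View pics/Cv.png

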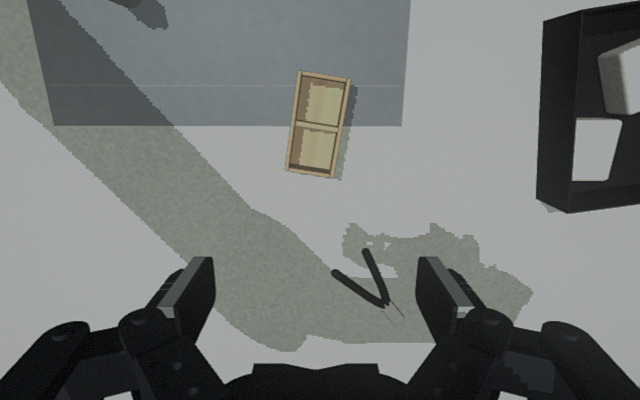

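```bash
python3 - <<'E'
from h import *
def g(n,px,z): c,_=load(n); return plane(c,np.array(px,float),z)[:,:2]
def rect(n,px,z):  # corners: (-x,+y),(+x,+y),(+x,-y),(-x,-y)
    P=g(n,px,z); d=(P[0]+P[1]-P[2]-P[3])/2; e=(P[1]+P[2]-P[0]-P[3])/2
    print(n,"centre",P.mean(0),"len y",np.hypot(*d),"len x",np.hypot(*e),"yaw",np.arctan2(-d[0],d[1]),np.arctan2(e[1],e[0]))
rect("T",[(270,72),(350,62),(360,177),(288,185)],.016)
rect("B",[(296,69),(364,69),(362,180),(296,180)],.022)
print("hole",g("B",[(328,99)],.022),"cork",g("B",[(330,154)],.04))
rect("C",[(298,71),(351,77),(340,180),(285,172)],.028)
print("cells bisect",g("C",[(317,124)],.028))
print("tape/cup",g("B",[(185,112)],0))
# pots, dark mask
for n,pts in {"T":[(150,197),(283,267)],"L":[(285,200),(348,96)],"M":[(130,198),(180,97)]}.items():
    c,im=load(n); m=((im.max(2)<75)).astype(np.uint8)
    m[:, :]*=1; k,l,s,ce=cv2.connectedComponentsWithStats(m)
    for u,v in pts:
        j=l[v,u]; print("pot",n,s[j].tolist(),ce[j],plane(c,ce[j],.034)[0])
# cork figurine, orange mask
for n in "LMR":
    c,im=load(n); h=cv2.cvtColor(im,cv2.COLOR_BGR2HSV); m=cv2.inRange(h,(3,90,40),(20,255,255)); k,l,s,ce=cv2.connectedComponentsWithStats(m)
    for j in range(1,k):
        if 60<s[j][4]<3000: print("cork",n,s[j].tolist(),ce[j],plane(c,ce[j],.024)[0])
E
```

```text
T centre [0.547  0.3557] len y 0.12194245590038427 len x 0.08230628755845258 yaw 0.12496913785170526 0.11455101565355576
B centre [ 0.6548 -0.0023] len y 0.1158334447562582 len x 0.07098853693028973 yaw 0.0050114857214796586 0.0018404895601392686
hole [[0.6529 0.0264]] cork [[ 0.655  -0.0278]]
C centre [ 0.5386 -0.399 ] len y 0.09683630614058579 len x 0.0521992222761628 yaw -0.11398760809190213 -0.12718491596487705
cells bisect [[ 0.5373 -0.396 ]]
tape/cup [[0.4953 0.0116]]
pot T [131, 179, 46, 36, 1193] [152.1048 196.1165] [0.3669 0.2831 0.034 ]
pot T [266, 251, 33, 34, 896] [282.1574 267.9007] [0.5062 0.1952 0.034 ]
pot L [271, 186, 27, 27, 569] [284.2513 198.6942] [0.3658 0.282  0.034 ]
pot L [334, 82, 29, 30, 676] [347.9438  96.0533] [0.5063 0.1947 0.034 ]
pot M [115, 186, 37, 27, 667] [131.3193 198.9415] [0.3656 0.2806 0.034 ]
pot M [164, 82, 36, 29, 797] [180.6826  96.2585] [0.5062 0.1935 0.034 ]
cork L [15, 0, 66, 26, 329] [51.1185 11.5775] [0.6084 0.5664 0.024 ]
cork L [456, 0, 98, 6, 387] [503.1214   1.584 ] [0.618  0.0044 0.024 ]
cork L [391, 127, 21, 22, 83] [398.5904 135.5663] [0.4535 0.1226 0.024 ]
cork L [132, 177, 50, 47, 1057] [156.509  200.5449] [0.3603 0.4695 0.024 ]
cork L [160, 244, 20, 26, 69] [169.7971 256.5362] [0.2698 0.4617 0.024 ]
cork M [285, 0, 93, 6, 448] [332.442    1.9844] [ 0.6176 -0.0038  0.024 ]
cork M [0, 180, 34, 45, 800] [ 13.5087 204.6312] [0.3542 0.4601 0.024 ]
cork M [21, 244, 55, 62, 255] [ 48.7804 274.6667] [0.2385 0.4353 0.024 ]
cork R [93, 0, 97, 5, 444] [140.9032   1.9392] [ 0.6175 -0.0059  0.024 ]
cork R [50, 125, 26, 24, 105] [ 63.381  134.9714] [0.4543 0.1256 0.024 ]
```

```bash
cat >> h.py <<'E'
def pick(xy,h,yaw,f=30,op=.085):
    manip.move_gripper(op); manip.move_to([*xy,.2],q(yaw)); manip.move_linear([*xy,.12],vel=.25)
    hit=manip.move_linear([*xy,h],vel=.12,force_limit=8); manip.move_gripper(0,f)
    s=manip.state(); print("picked",hit,s["ee_pos"],"w",s["grip_width"]); manip.move_linear([*xy,.2],vel=.2); manip.hold(.1)
    s=manip.state(); print("lifted w",s["grip_width"],"F",s["force"],"t",s["time"])
def place(xy,h,floor,yaw,op):
    manip.move_to([*xy,.2],q(yaw)); manip.move_linear([*xy,floor+h+.02],vel=.2); manip.hold(.1)
    hit=manip.move_linear([*xy,floor+h-.003],vel=.04,force_limit=4)
    s=manip.state(); print("placed hit",hit,s["ee_pos"],"target z",floor+h,"w",s["grip_width"])
    manip.move_gripper(op); manip.hold(.1); manip.move_linear([*xy,.2],vel=.2); print("t",manip.state()["time"])
def loc(c,yaw,y): return [c[0]-y*np.sin(yaw),c[1]+y*np.cos(yaw)]
H=np.pi/2
CAD,CY=(.538,-.398),-.12; TRAY,TY=(.546,.3545),.12; HOLE=(.654,.0262)
E
python3 - <<'E'
from h import *
pick([.443,-.120],.028,CY+H)
snap("held_a")
place(loc(CAD,CY,.023),.028,.004,CY+H,.05)
manip.move_to([.535,-.45,.22],q(H)); manip.hold(.1); c,im=snap("C2"); cv2.imwrite("pics/C2c.png",im[:260,150:470])
E
```

```text
picked False [ 0.4431 -0.1201  0.0282] w 0.02477830884749392
lifted w 0.024915292181079567 F [ 0.5699  0.3341 -0.3724] t 13.875
placed hit True [ 0.5401 -0.3752  0.0318] target z 0.032 w 0.02467016585096811
t 17.9333
```

View pics/C2c.png

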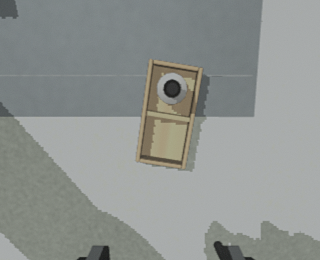

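The crop shows dropper_a upright in the upper (+y) cell, with its nozzle at crop (172,89). Next is dropper_b, then the two pots.

```bash
python3 - <<'E'
from h import *
pick([.361,-.2805],.028,CY+H)
place(loc(CAD,CY,-.023),.028,.004,CY+H,.05)
manip.move_to([.535,-.45,.22],q(H)); manip.hold(.1); c,im=snap("C3"); cv2.imwrite("pics/C3c.png",im[:260,150:470])
E
```

```text
picked False [ 0.361  -0.2806  0.0282] w 0.02507307557768455
lifted w 0.02508316796437338 F [ 0.2057 -0.7109 -1.2706] t 22.9583
placed hit True [ 0.5353 -0.4209  0.032 ] target z 0.032 w 0.024916544327248203
t 26.8
```

View pics/C3c.png

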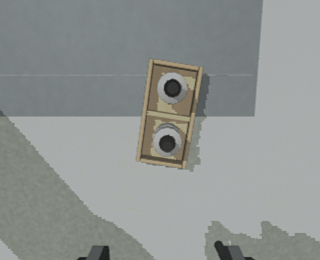

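Both bottles stand in their cells, with nozzles at crop (172,88) and (167,143). Now the pots.

```bash
python3 - <<'E'
from h import *
pick([.366,.282],.017,TY+H,40)
place(loc(TRAY,TY,.030),.017,.005,TY+H,.06)
pick([.506,.195],.017,TY+H,40)
place(loc(TRAY,TY,-.030),.017,.005,TY+H,.06)
manip.move_to([.53,.29,.22],q(H)); manip.hold(.1); c,im=snap("T2"); cv2.imwrite("pics/T2c.png",im[:260,150:470])
manip.move_to([.45,.08,.22],q(H)); manip.hold(.1); c,im=snap("F"); cv2.imwrite("pics/Fc.png",np.hstack([cv2.imread("pics/T2c.png"),im[:260,150:470]]))
E
```

```text
picked False [0.3662 0.282  0.0175] w 0.036813283219689436
lifted w 0.03692415792260582 F [-0.4616  0.0822 -0.121 ] t 33.4667
placed hit True [0.5424 0.384  0.0219] target z 0.022000000000000002 w 0.03699118252718374
t 37.3333
picked False [0.5062 0.195  0.0175] w 0.036863606358805215
lifted w 0.03697022948300479 F [-0.5426  0.1765 -0.5794] t 41.6417
placed hit True [0.5496 0.3245 0.0219] target z 0.022000000000000002 w 0.03690524756466282
t 45.2833
```

View pics/Fc.png

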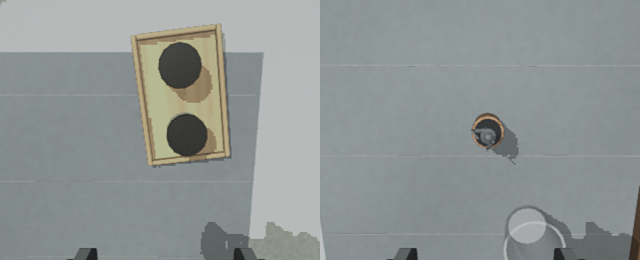

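Both pots stand in the tray, lids at crop (180,65) and (187,134). The figurine's cork top is centred near full-image (318,131), and the cup is well clear of it.

```bash
python3 - <<'E'
from h import *
c,_=load("F"); p=plane(c,(318,131),.048)[0]; print(p)
assert np.hypot(*(p[:2]-[.454,.124]))<.01
pick(p[:2],.021,H,30)
place(HOLE,.021,.005,H,.05)
manip.move_to([.64,-.04,.25],q(H)); manip.hold(.1); c,im=snap("B2"); cv2.imwrite("pics/B2c.png",im[:260,100:500])
cv2.imwrite("pics/scene9.png",manip.camera("scene")); print(manip.state()["time"])
E
```

```text
[0.4533 0.1206 0.048 ]
picked False [0.4535 0.1205 0.0213] w 0.029057193541204333
lifted w 0.02896782656682868 F [ 0.1883  0.375  -0.715 ] t 50.5917
placed hit True [0.6539 0.026  0.026 ] target z 0.026000000000000002 w 0.02914703695433834
t 54.45
55.0833
```

View pics/B2c.png

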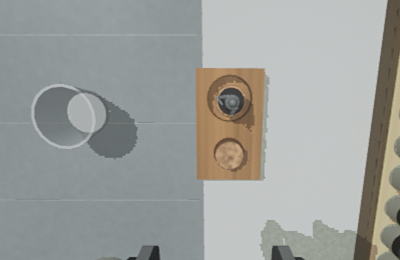

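View pics/scene9.png

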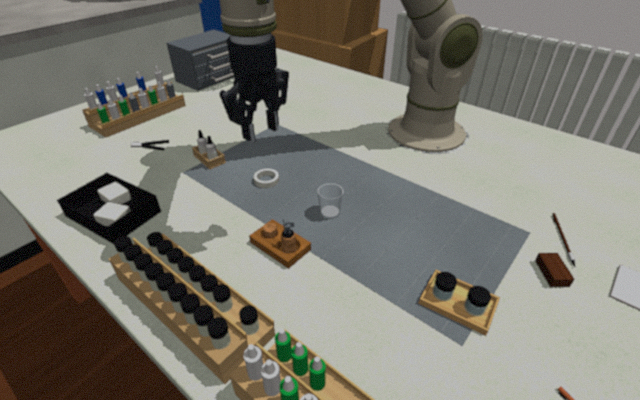

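The figurine stands upright in the hole (crop (232,100)). The scene view shows both bottles in the caddy (208,148) and both pots in the tray (445,286 and 479,300). The cup and tape haven't moved, and the arm is clear of everything.

```bash
python3 -c "
from workcell import manip
manip.hand_in(); print(manip.state()['time'])"
```

```text
the job is handed in; nothing more can be done
the job is handed in; nothing more can be done
```

The tidy-up is done and handed in at about 55 s of robot time. I worked in the order asked: the two dropper bottles into the caddy cells, the two pots side by side in the tray, then the figurine into the free hole of the block.

- **Placements:** each of the five touched down within 0.2 mm of its expected floor height. The last pictures show all five upright in place.
- **Left alone:** the cup and the tape look unmoved by eye. I did not measure them again afterwards.
- **Camera disagreement:** early position estimates from the top and scene cameras differed by up to about 15 mm. I relied on the wrist camera instead, whose views of the bottles, pots and figurine agreed to within about 5 mm.

Nothing was dropped, and no descent to a grasp ended early on contact. I did not log the peak contact forces.

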